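Fill the last two cells of the bottle crate

TASK

Fill the two free cells of the blue divided crate, the ones with the orange inserts: stand the fallen bottle up and load it and the standing bottle, one in each cell, upright and cap up. The sprung tongues stop a bottle part-way, so press each one down until it sits fully home on the cell's floor. Leave the packed bottles in their cells and do not push the tape roll or the tub of caps about.

Things in the scene. Friction and masses are not known exactly. Their poses are not given: they have to be found in the camera images.
- bottle_up: The loose bottle that stands on the bench, amber bottle: round body 48 mm in diameter up to 68 mm, shoulder narrowing to a 25 mm neck at 84 mm, silver cap 28 mm in diameter from 96 to 115 mm (the top); about 250 g, centre of mass about 45 mm up. Origin: centre of its underside; z runs along the bottle from base to cap. 
- bottle_fallen: The loose bottle that lies on its side on the bench and can roll, amber bottle: round body 48 mm in diameter up to 68 mm, shoulder narrowing to a 25 mm neck at 84 mm, silver cap 28 mm in diameter from 96 to 115 mm (the top); about 250 g, centre of mass about 45 mm up. Origin: centre of its underside; z runs along the bottle from base to cap. As it lies its origin is 24 mm above the bench.
- crate: Blue divided crate with 2 x 3 cells, fixed; outside 126 (x) x 186 (y) x 66 mm high, walls, dividers and floor 6 mm thick, cells 54 mm square at 60 mm pitch: centres at x = -30, 30 and y = -60, 0, 60 mm in its frame. Origin: centre of its underside, z up.
- insert_1: Orange insert marking a free cell of the crate, fixed. Origin: centre of the cell's floor, 6 mm above the bench, z up. Two sprung tongues ramp in from its -x and +x walls, 26 to 46 mm above the floor, leaving 40 mm between them; a bottle rests on them with its base about 40 mm above the floor until pressed down with about 5 to 15 N.
- insert_2: Orange insert marking a free cell of the crate, fixed. Origin: centre of the cell's floor, 6 mm above the bench, z up. Two sprung tongues ramp in from its -x and +x walls, 26 to 46 mm above the floor, leaving 40 mm between them; a bottle rests on them with its base about 40 mm above the floor until pressed down with about 5 to 15 N.
- packed_1: A bottle that is already packed in the crate, to be left there; same size and shape as the others. Origin: centre of its underside, z up.
- packed_2: A bottle that is already packed in the crate, to be left there; same size and shape as the others. Origin: centre of its underside, z up.
- packed_3: A bottle that is already packed in the crate, to be left there; same size and shape as the others. Origin: centre of its underside, z up.
- packed_4: A bottle that is already packed in the crate, to be left there; same size and shape as the others. Origin: centre of its underside, z up.
- tape_roll: Roll of brown tape lying flat on the bench, 96 mm in diameter, 24 mm high; origin: centre of its underside. Bystander.
- cap_tub: White open tub of silver caps, 130 mm across the rim, 70 mm high; origin: centre of its underside. Bystander.
Not all that is in view belongs to the job. Leave any purple or red look-alike of the bottle_fallen alone.

How it is judged:
At the end, for the whole second after the job is handed in: Each of the two loose bottles stands in a different orange-marked cell: its underside within 4 mm of the cell's floor and within 9 mm of the cell's centre, upright within 0.12 rad, at rest and released; the packed bottles are within 20 mm and the bystanders within 30 mm of where they began ((((horizontal distance between bottle_up and insert_1 below 0.009 m and z of bottle_up in the frame of insert_1 between -0.004 and 0.004 m and angle between bottle_up's own z axis and vertical below 0.12 rad and linear speed of bottle_up below 0.02 m/s) and (horizontal distance between bottle_fallen and insert_2 below 0.009 m and z of bottle_fallen in the frame of insert_2 between -0.004 and 0.004 m and angle between bottle_fallen's own z axis and vertical below 0.12 rad and linear speed of bottle_fallen below 0.02 m/s)) or ((horizontal distance between bottle_up and insert_2 below 0.009 m and z of bottle_up in the frame of insert_2 between -0.004 and 0.004 m and angle between bottle_up's own z axis and vertical below 0.12 rad and linear speed of bottle_up below 0.02 m/s) and (horizontal distance between bottle_fallen and insert_1 below 0.009 m and z of bottle_fallen in the frame of insert_1 between -0.004 and 0.004 m and angle between bottle_fallen's own z axis and vertical below 0.12 rad and linear speed of bottle_fallen below 0.02 m/s))) and distance of each of packed_1, packed_2, packed_3, packed_4 from where it was at the start of the episode below 0.02 m and distance of each of tape_roll, cap_tub from where it was at the start of the episode below 0.03 m); the robot touches nothing.
It fails at once if a packed bottle is lifted out of place or shifted by more than 30 mm (distance of any of packed_1, packed_2, packed_3, packed_4 from where it was at the start of the episode above 0.03 m).
It fails at once if the tape roll or the cap tub is moved by more than 40 mm (distance of any of tape_roll, cap_tub from where it was at the start of the episode above 0.04 m).
It also fails if it takes over 72 s, if anything falls off the work surface, if the arm or the gripper's body presses on something with over 40 N, if the wrist force passes 120 N, or if a joint passes its speed limit or range.

ROBOT

A 7-joint arm with a two-finger parallel gripper is mounted at the origin on the work surface. World frame = base frame: x ahead of the robot, y to its left, z up, the work surface at z = 0. Lengths are in m, angles in rad, forces in N, time in s.
With the tool pointing down it reaches from about 0.425 to 0.925 m from the base axis. Payload 6.8 kg.
Tool frame: the origin (TCP) lies at the very end of the fingers, on their centre line; the grasp point (between the pads) lies 19 mm behind it; z points along the fingers, y is the line along which they close (so a half turn about z gives the same grasp; the last joint's range is limited). The gripper opens to 85 mm and grips with 20 to 120 N. Pads are 22 mm wide; open, the fingers measure 114 mm over their backs; the gripper's body (76 mm by 85 mm) begins 54 mm behind the grasp point. The pads swing forward as they close: fully open they stand 13 mm farther back than shut.
Start: joints at [-1.218, 0.477, 0.022, 1.555, -0.011, 1.109, -0.083], TCP at [0.3, 0.605, 0.231] pointing down, gripper open.
Joint ranges: [-2.96, 2.96], [-0.34, 2.1], [-1.41, 1.46], [0.24, 2.44], [-1.37, 4.51], [0.17, 1.92], [-2.96, 2.96]. Speed limits (rad/s): [2.39, 2.39, 3.14, 3.14, 3.14, 3.14, 3.14].

INTERFACE

Orientations are given as a unit quaternion [w, x, y, z].
In Python, from station import telemetry, viewer, job, search_frame, cut_out gives the robot as it stands. The module is installed in compiled form; this text tells all that it offers.
- The arm moves only by the shell command python3 -m crank 'ROWS' [FORCE]. ROWS is JSON, a list of rows, each an object with "delta_rot": the turn, a rotation vector about the tool's x, y, z in degrees, a list of three; "xyz": the shift along the tool's x, y, z in m, a list of three; "fingers": the gripper command: -1 is fully open, 1 is shut, values between are in proportion. In form: [{"delta_rot": [ax, ay, az], "xyz": [dx, dy, dz], "fingers": fingers}, ...]. A call has 1 to 10 rows; each row is the pose to reach, as a shift and turn from the pose commanded when the call began, along the tool's axes at that moment; what a row does not reach only later rows make up. A row lasts 1/10 s, in which the tool goes at most 50 mm and 8.59 degrees, less where a joint would pass 70% of its speed; a pose out of reach is approached as far as the arm can. A call with a gripper value outside its range is refused whole. The fingers move at their own pace and stop on an object; FORCE is the grip in N (left out, the last holds). Time passes only in rows, so rows that repeat a pose let the fingers close. It gives the time, the measured TCP pose, the force, the opening and the grip force at its end, in the units of the state.
- telemetry.get_obs(): the state, without advancing time (a new reading comes with each control period).
- viewer.read_camera(name): name is "side" or "top"; returns a dict with "img" (384x512x3 uint8, red, green, blue), "fx", "fy", "cx", "cy" (pixels), "origin" and "rotation" of the camera in the world. Camera axes: x right, y up, looking along -z (the intrinsics and any distortion apply to the point x, -y, -z); pixel columns grow to the right and rows downward; lengths in m; the calibration is good to about 2 mm. A picture is of the moment at which its call begins. There is no depth.
- job.hand_in(): hands the job in; it is judged then, once.
Trained networks look in the newest picture that a camera, given by its name, has taken for a name from the list of things; names that differ only in an ending like _2 or _b are one class to them, and where a whole thing is asked for, a point or a joint stands for the part that bears it (a point fixed in the world has none). Each returns a list of dicts, best first, with "score" (0 to 1); they miss things now and then, are a little off and sometimes report something else, mostly with a low value. They report only what shows in the picture. A call takes as long as a camera call. They do not tell look-alikes from the thing itself.
- search_frame(camera, thing): "pixel" ([column, row] in pixels, amid what is visible of it).
- cut_out(camera, thing): "pixels" (384x512 bool, what is visible of it) and "pixel" ([column, row] in pixels, amid what is visible of it).
The state is a dict: "t": time; "q": joint angles; "joint_vel": joint speeds; "joint_torque": joint torques, N m; "eef_pos": TCP position; "tool_rot": TCP orientation; "contact_force": force on the tool from outside, world axes, zero at the start; "torque": the same for the moment, N m; "gripper_width": opening from 0.0 (shut) to 1.0 (fully open); "grasp_force": force on a finger pad.
Only numpy, scipy, OpenCV 4.12 (cv2) and the standard library are available. Lean on these libraries where they do the work, as an engineer would, in place of code of your own. Each camera call takes 0.05 s, during which the arm holds its last target. There are 200 camera calls.

## Working session

There is one attempt and no reset: what is moved stays moved. The work goes in short steps, Python scripts to look and compute and a shell command to move; the robot and the scene stay as the last step left them, time stands still between calls to the robot, and variables do not carry over. Pictures are saved under pics/ and viewed, at most 10 in all, crops included, and the job is handed in when it is done.

```bash
mkdir -p pics; cat > h.py <<'E'
import numpy as np, cv2, json
from station import telemetry, viewer, job, search_frame, cut_out
def cam(n):
    return viewer.read_camera(n)
def ray(c,px):
    d=np.array([(px[0]-c['cx'])/c['fx'],-(px[1]-c['cy'])/c['fy'],-1.0])
    R=np.array(c['rotation']); R=R if R.shape==(3,3) else None
    return np.array(c['origin']),R@d
def at_z(c,px,z):
    o,d=ray(c,px); return o+d*(z-o[2])/d[2]
def proj(c,p):
    v=np.array(c['rotation']).T@(np.array(p)-c['origin']); return [c['cx']+c['fx']*v[0]/-v[2], c['cy']-c['fy']*v[1]/-v[2]]
E
python3 - <<'E'
from h import *
ims=[]
for n in ['top','side']:
    c=cam(n); ims.append(c['img'])
    print(n,{k:np.round(v,4).tolist() if not isinstance(v,(str,dict)) else v for k,v in c.items() if k!='img'})
    cv2.imwrite(f'pics/{n}0.png',cv2.resize(c['img'][:,:,::-1],(800,600)))
    for t in ['bottle_up','bottle_fallen','crate','insert_1','packed_1','tape_roll','cap_tub']:
        r=search_frame(n,t); print(t,[(np.round(x['pixel']).tolist(),round(x['score'],2),np.round(at_z(c,x['pixel'],0.03)[:2],3).tolist()) for x in r])
print(telemetry.get_obs())
E
```

```text
top {'fx': 359.1466, 'fy': 359.1466, 'cx': 261.8208, 'cy': 191.2592, 'origin': [0.3246, 0.0984, 1.131], 'rotation': [-0.6513, -0.0717, 0.0769, 0.7515]}Traceback (most recent call last):
  File "<stdin>", line 8, in <module>
  File "h.py", line 10, in at_z
    o,d=ray(c,px); return o+d*(z-o[2])/d[2]
        ~~~^^^^^^
  File "h.py", line 8, in ray
    return np.array(c['origin']),R@d
                                 ~^~
ValueError: matmul: Input operand 0 does not have enough dimensions (has 0, gufunc core with signature (n?,k),(k,m?)->(n?,m?) requires 1)
```

View pics/top0.png

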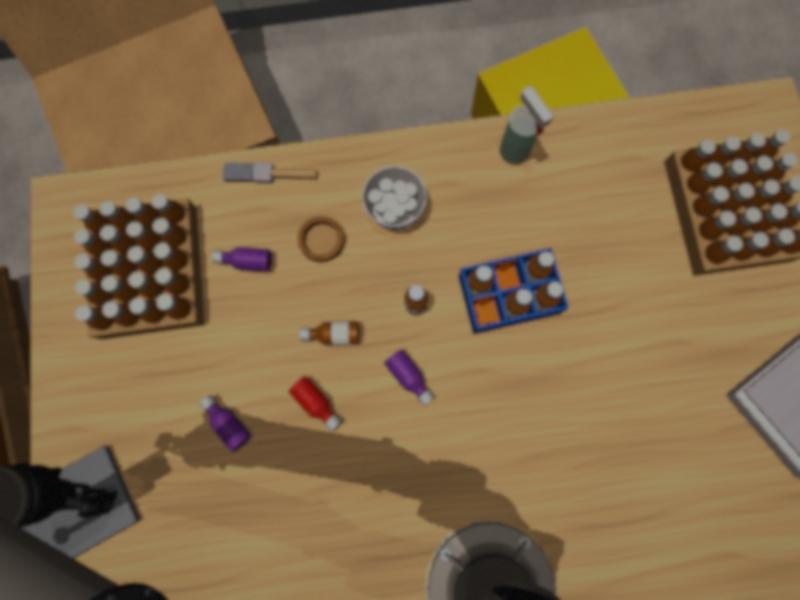

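The top view (800-wide scale) shows an amber bottle lying at (330,333), an amber bottle standing at (417,298), and the crate at (514,290) with orange free cells at (508,276) and (487,312). The tape roll is at (321,238) and the tub at (395,198). Lying look-alikes: purple at (243,259), (225,424) and (409,375), red at (315,402). I choose the amber one.

```bash
cat > h.py <<'E'
import numpy as np, cv2, json
from scipy.spatial.transform import Rotation as Rn
from station import telemetry, viewer, job, search_frame, cut_out
def R_(q): return Rn.from_quat(np.roll(q,-1)).as_matrix()
def cam(n):
    c=viewer.read_camera(n); c['R']=R_(c['rotation']); return c
def ray(c,px):
    d=np.array([(px[0]-c['cx'])/c['fx'],-(px[1]-c['cy'])/c['fy'],-1.0])
    return np.array(c['origin']),c['R']@d
def at_z(c,px,z):
    o,d=ray(c,px); return o+d*(z-o[2])/d[2]
def proj(c,p):
    v=c['R'].T@(np.array(p)-c['origin']); return np.array([c['cx']+c['fx']*v[0]/-v[2], c['cy']-c['fy']*v[1]/-v[2]])
E
python3 - <<'E'
from h import *
for n in ['top','side']:
    c=cam(n)
    print(n,[k for k in c],c['fx'],c['origin'],c['R'].round(3).tolist())
    cv2.imwrite(f'pics/{n}0.png',cv2.resize(c['img'][:,:,::-1],(800,600)))
    for t in ['bottle_up','bottle_fallen','crate','insert_1','packed_1','tape_roll','cap_tub']:
        r=search_frame(n,t); print(t,[(np.round(x['pixel']).tolist(),round(x['score'],2),np.round(at_z(c,x['pixel'],0.03)[:2],3).tolist()) for x in r])
print(telemetry.get_obs())
E
```

```text
top ['img', 'fx', 'fy', 'cx', 'cy', 'origin', 'rotation', 'R'] 359.14664450918764 [0.32464487 0.09844407 1.1309531 ] [[-0.141, 0.968, -0.208], [-0.99, -0.14, 0.022], [-0.008, 0.209, 0.978]]
bottle_up [([266.0, 192.0], 0.54, [0.556, 0.062]), ([330.0, 194.0], 0.17, [0.518, -0.136])]
bottle_fallen [([155.0, 163.0], 0.96, [0.699, 0.397]), ([258.0, 241.0], 0.91, [0.407, 0.106]), ([202.0, 256.0], 0.89, [0.385, 0.281]), ([146.0, 275.0], 0.87, [0.355, 0.454]), ([216.0, 215.0], 0.62, [0.505, 0.225])]
crate [([322.0, 188.0], 0.78, [0.544, -0.115])]
insert_1 [([323.0, 178.0], 0.69, [0.573, -0.123]), ([312.0, 199.0], 0.64, [0.511, -0.077])]
packed_1 [([304.0, 184.0], 0.78, [0.561, -0.061]), ([351.0, 187.0], 0.65, [0.533, -0.205]), ([331.0, 194.0], 0.62, [0.518, -0.139]), ([347.0, 168.0], 0.62, [0.595, -0.204]), ([310.0, 198.0], 0.44, [0.515, -0.074])]
tape_roll [([206.0, 154.0], 0.95, [0.706, 0.233])]
cap_tub [([254.0, 128.0], 0.85, [0.771, 0.068]), ([352.0, 190.0], 0.75, [0.521, -0.207])]
side ['img', 'fx', 'fy', 'cx', 'cy', 'origin', 'rotation', 'R'] 489.0195972523443 [-0.13214279 -0.71187903 
[... 802 characters left out ...]
701335,  0.02241016,  1.55541329, -0.01147034,
        1.1092901 , -0.08304456]), 'joint_vel': array([-1.67062162e-03, -2.02312840e-05,  1.32785978e-05, -3.67890072e-05,
        9.54921329e-04,  1.57764036e-03,  3.74129747e-06]), 'joint_torque': array([ 4.50469370e-04, -5.96314681e+01,  1.60741400e+00, -2.81545633e+01,
        1.27666426e-02,  1.43722256e-03,  7.57738746e-06]), 'eef_pos': array([0.30015584, 0.60460636, 0.23129353]), 'tool_rot': array([9.30556805e-06, 2.28343089e-01, 9.73580728e-01, 9.67976378e-07]), 'contact_force': array([-0.67778261,  1.22706537, -0.49016803]), 'torque': array([-0.01296989, -0.02534497, -0.01923783]), 'grasp_force': 0.0, 'gripper_width': 1.001096215969075}
```

View pics/side0.png

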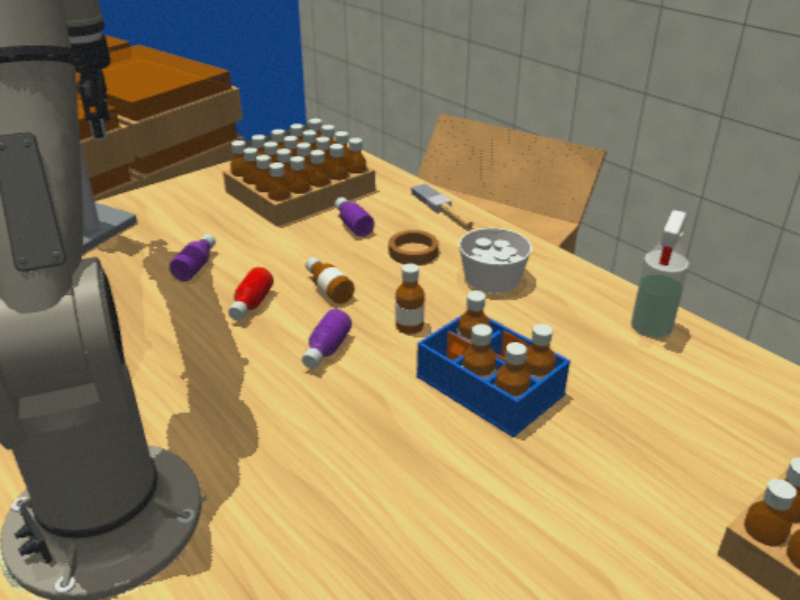

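The side view agrees (800-wide scale): amber bottle lying at (330,282), amber bottle standing at (410,300), crate at (490,370). Next I fit poses to silhouettes in both cameras.

```bash
cat >> h.py <<'E'
from scipy.optimize import minimize
S=4
def hullmask(pts):
    m=np.zeros((384*S,512*S),np.uint8)
    p=((np.array(pts)+.5)*S).astype(np.float32)
    cv2.fillConvexPoly(m,np.round(cv2.convexHull(p)).astype(np.int32),1); return m
def maskhull(mask):
    mm=cv2.resize(mask.astype(np.uint8)*255,None,fx=S,fy=S,interpolation=cv2.INTER_LINEAR)>127
    n,l,st,_=cv2.connectedComponentsWithStats(mm.astype(np.uint8))
    k=1+np.argmax(st[1:,4]); ys,xs=np.where(l==k)
    h=cv2.convexHull(np.stack([xs,ys],1).astype(np.int32))
    m=np.zeros((384*S,512*S),np.uint8); cv2.fillConvexPoly(m,h,1); return m
def fit(model,views,x0,step):
    def cost(x):
        P=model(x); s=0
        for c,m in views:
            r=hullmask([proj(c,p) for p in P]); s+=1-(r&m).sum()/(r|m).sum()
        return s
    x0=np.array(x0,float); sim=np.vstack([x0]+[x0+np.eye(len(x0))[i]*step[i] for i in range(len(x0))])
    r=minimize(cost,x0,method='Nelder-Mead',options=dict(initial_simplex=sim,xatol=2e-4,fatol=1e-4,maxfev=150))
    return r.x,r.fun
th=np.linspace(0,2*np.pi,24,endpoint=False)
BOT=np.array([[r*np.cos(t),r*np.sin(t),z] for r,z in [(.024,0),(.024,.068),(.014,.096),(.014,.115)] for t in th])
def m_up(x): return BOT+[x[0],x[1],x[2] if len(x)>2 else 0]
def m_fal(x):
    a=np.array([np.cos(x[2]),np.sin(x[2]),0]); b=np.array([-a[1],a[0],0])
    return np.array([x[0],x[1],.024])+BOT[:,2:]*a+BOT[:,:1]*b+BOT[:,1:2]*[0,0,1]
BOX=np.array([[i*.063,j*.093,k] for i in(-1,1) for j in(-1,1) for k in(0,.066)])
def m_crate(x):
    return BOX@Rn.from_euler('z',x[2]).as_matrix().T+[x[0],x[1],0]
def pick(n,t,px):
    return min(cut_out(n,t),key=lambda r:np.hypot(*(np.array(r['pixel'])-px)))
E
cat > fitall.py <<'E'
from h import *
px={'top':dict(bottle_up=(267,191),bottle_fallen=(211,213),crate=(329,186)),'side':dict(bottle_up=(262,194),bottle_fallen=(211,180),crate=(315,246))}
V={}
for n in px:
    c=cam(n)
    for t in px[n]:
        if t=='crate':
            hsv=cv2.cvtColor(c['img'],cv2.COLOR_RGB2HSV); m=((hsv[...,0]>105)&(hsv[...,0]<128)&(hsv[...,1]>130)&(hsv[...,2]>40))
            u,v=px[n][t]; w=np.zeros_like(m); w[v-60:v+60,u-60:u+60]=1; m&=w
        else:
            r=pick(n,t,px[n][t]); print(n,t,r['score'],r['pixel'],r['pixels'].sum()); m=r['pixels']
        V.setdefault(t,[]).append((c,maskhull(m)))
for t,mod,x0,st in [('bottle_up',m_up,[.555,.06],[.01,.01]),('bottle_fallen',m_fal,[.5,.19,1.7],[.01,.01,.2]),('crate',m_crate,[.54,-.14,0.1],[.01,.01,.1])]:
    for v in (V[t],V[t][:1],V[t][1:]):
        x,f=fit(mod,v,x0,st); print(t,x.round(4),round(f,3))
    img=[]
    for c,m in V[t]: 
        x,_=fit(mod,V[t],x0,st)
        im=cv2.resize(c['img'][:,:,::-1],None,fx=S,fy=S,interpolation=cv2.INTER_CUBIC)
        h=hullmask([proj(c,p) for p in mod(x)])
        cv2.drawContours(im,cv2.findContours(h,0,2)[0],-1,(0,255,0),1)
        ys,xs=np.where(h); cy,cx=int(ys.mean()),int(xs.mean()); img.append(im[cy-150:cy+150,cx-130:cx+130])
    V[t+'i']=np.vstack(img)
cv2.imwrite('pics/fit.png',np.hstack([V[t+'i'] for t in ('bottle_up','bottle_fallen','crate')]))
E
python3 fitall.py
```

```text
top bottle_up 0.75 [267.2, 192.2] 242
top bottle_fallen 0.58 [211.6, 212.0] 517
side bottle_up 0.89 [260.9, 192.6] 689
side bottle_fallen 0.91 [211.2, 181.3] 561
bottle_up [0.5528 0.0627] 0.08
bottle_up [0.5528 0.0632] 0.042
bottle_up [0.5539 0.0639] 0.035
bottle_fallen [0.5077 0.1851 1.458 ] 0.121
bottle_fallen [0.5091 0.1838 1.4726] 0.052
bottle_fallen [0.5081 0.1867 1.4639] 0.056
crate [ 0.5456 -0.1301  0.1026] 0.469
crate [ 0.5423 -0.1308  0.0818] 0.392
crate [ 0.5451 -0.1298  0.1078] 0.077
```

View pics/fit.png

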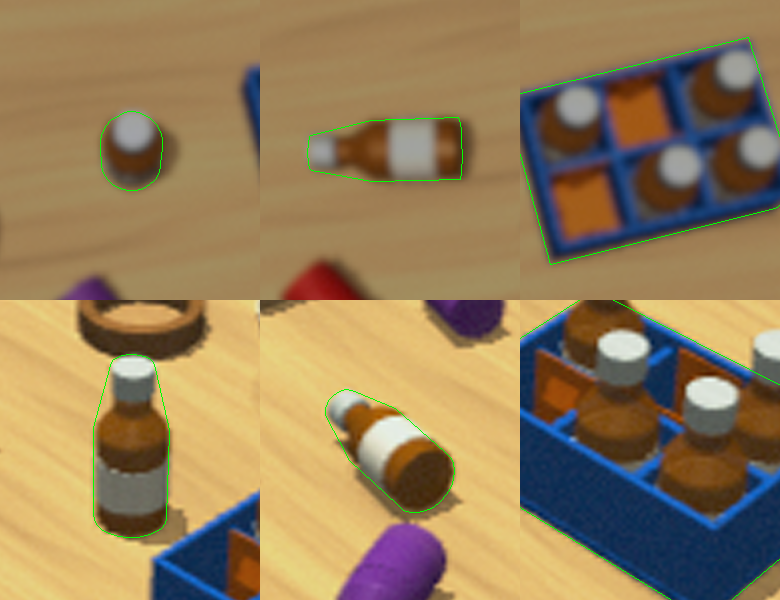

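The fits look good. The green outlines hug the amber lying bottle (base 0.508,0.185, axis 1.46 rad), the standing one (0.553,0.063) and the crate (0.545,-0.130, yaw 0.105). Free cells come out at A=(0.575,-0.127) and B=(0.509,-0.0735). The chosen fallen bottle is amber with a white label; the purple and red ones are the look-alikes.

```bash
cat > go.py <<'E'
# go.py x y z [approach dir dx dy dz  closing axis yx yy yz]
from h import *; import sys
a=[float(v) for v in sys.argv[1:]]
s=telemetry.get_obs(); R=R_(s['tool_rot']); T=R
if len(a)>3:
    z=np.array(a[3:6]); z/=np.linalg.norm(z); y=np.array(a[6:9]); y-=z*(y@z); y/=np.linalg.norm(y)
    if y@R[:,1]<0: y=-y
    T=np.stack([np.cross(y,z),y,z],1)
print('t',round(s['t'],2),'pos',s['eef_pos'].round(4),'Rcols',R.T.round(2).tolist())
print('xyz',(R.T@(np.array(a[:3])-s['eef_pos'])).round(4).tolist(),'rot',np.degrees(Rn.from_matrix(R.T@T).as_rotvec()).round(2).tolist())
E
python3 go.py 0.553 0.063 0.19; python3 go.py 0.553 .063 .088 
```

```text
t 1.2 pos [0.3002 0.6046 0.2313] Rcols [[-0.9, 0.44, 0.0], [0.44, 0.9, 0.0], [0.0, 0.0, -1.0]]
xyz [-0.4673, -0.3727, 0.0413] rot [0.0, 0.0, 0.0]
t 1.2 pos [0.3002 0.6046 0.2313] Rcols [[-0.9, 0.44, 0.0], [0.44, 0.9, 0.0], [0.0, 0.0, -1.0]]
xyz [-0.4673, -0.3727, 0.1433] rot [0.0, 0.0, 0.0]
```

```bash
python3 -m crank '[{"delta_rot":[0,0,0],"xyz":[-0.4673,-0.3727,0.0413],"fingers":-0.6},{"delta_rot":[0,0,0],"xyz":[-0.4673,-0.3727,0.0413],"fingers":-0.6},{"delta_rot":[0,0,0],"xyz":[-0.4673,-0.3727,0.0413],"fingers":-0.6},{"delta_rot":[0,0,0],"xyz":[-0.4673,-0.3727,0.0413],"fingers":-0.6},{"delta_rot":[0,0,0],"xyz":[-0.4673,-0.3727,0.0413],"fingers":-0.6},{"delta_rot":[0,0,0],"xyz":[-0.4673,-0.3727,0.0413],"fingers":-0.6},{"delta_rot":[0,0,0],"xyz":[-0.4673,-0.3727,0.0413],"fingers":-0.6},{"delta_rot":[0,0,0],"xyz":[-0.4673,-0.3727,0.0413],"fingers":-0.6},{"delta_rot":[0,0,0],"xyz":[-0.4673,-0.3727,0.0413],"fingers":-0.6},{"delta_rot":[0,0,0],"xyz":[-0.4673,-0.3727,0.0413],"fingers":-0.6}]' 80
python3 go.py 0.553 0.063 0.19
```

```text
t: 2.2
eef_pos: [0.5118, 0.1508, 0.1971]
tool_rot: [0.0, 0.228, 0.974, 0.0]
contact_force: [-0.3, -0.4, -0.7]
gripper_width: 0.803
grasp_force: 0.0
t 2.2 pos [0.5118 0.1508 0.1971] Rcols [[-0.9, 0.44, -0.0], [0.44, 0.9, 0.0], [0.0, 0.0, -1.0]]
xyz [-0.0759, -0.0603, 0.0071] rot [0.0, 0.0, 0.0]
```

```bash
python3 -m crank '[{"delta_rot":[0,0,0],"xyz":[-0.0759,-0.0603,0.0071],"fingers":-0.6},{"delta_rot":[0,0,0],"xyz":[-0.0759,-0.0603,0.0071],"fingers":-0.6},{"delta_rot":[0,0,0],"xyz":[-0.0759,-0.0603,0.0071],"fingers":-0.6},{"delta_rot":[0,0,0],"xyz":[-0.0759,-0.0603,0.0071],"fingers":-0.6},{"delta_rot":[0,0,0],"xyz":[-0.0759,-0.0603,0.0071],"fingers":-0.6}]'
python3 go.py 0.553 0.063 0.088
python3 - <<'E'
from h import *
c=cam('side'); im=cv2.resize(c['img'][:,:,::-1],None,fx=4,fy=4,interpolation=cv2.INTER_CUBIC)
cv2.imwrite('pics/s1.png',im[450:1050,640:1440])
E
```

```text
t: 2.7
eef_pos: [0.552, 0.0663, 0.1897]
tool_rot: [-0.0, 0.228, 0.974, 0.0]
contact_force: [-0.6, 1.1, -0.3]
gripper_width: 0.799
grasp_force: 0.0
t 2.7 pos [0.552  0.0663 0.1897] Rcols [[-0.9, 0.44, 0.0], [0.44, 0.9, 0.0], [-0.0, 0.0, -1.0]]
xyz [-0.0025, -0.0026, 0.1017] rot [0.0, 0.0, 0.0]
```

View pics/s1.png

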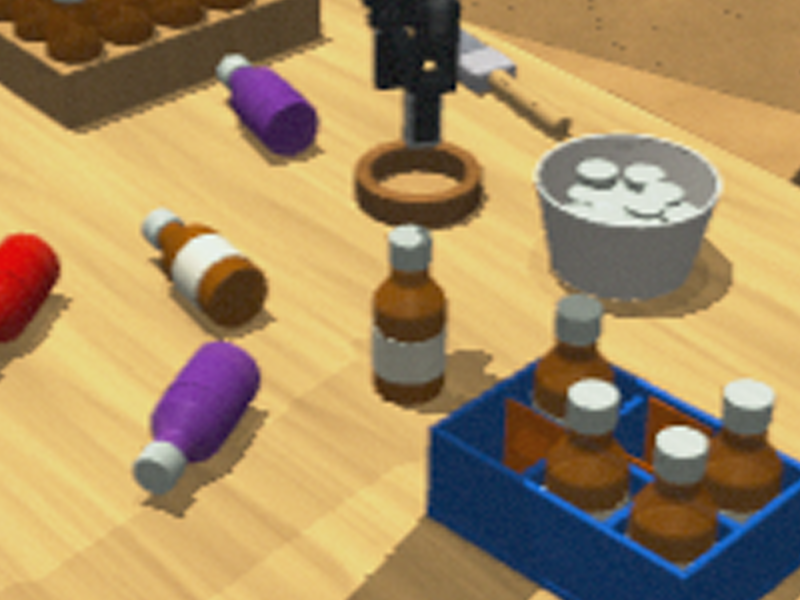

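The open gripper hangs at crop (425,140), just above the standing bottle's cap at (410,240), so it is aligned. Descend and grip.

```bash
python3 -m crank '[{"delta_rot":[0,0,0],"xyz":[0,0,0.05],"fingers":-0.6},{"delta_rot":[0,0,0],"xyz":[0,0,0.09],"fingers":-0.6},{"delta_rot":[0,0,0],"xyz":[0,0,0.1017],"fingers":-0.6},{"delta_rot":[0,0,0],"xyz":[0,0,0.1017],"fingers":-0.6},{"delta_rot":[0,0,0],"xyz":[0,0,0.1017],"fingers":1},{"delta_rot":[0,0,0],"xyz":[0,0,0.1017],"fingers":1},{"delta_rot":[0,0,0],"xyz":[0,0,0.1017],"fingers":1},{"delta_rot":[0,0,0],"xyz":[0,0,0.1017],"fingers":1},{"delta_rot":[0,0,0],"xyz":[0,0,0.1017],"fingers":1}]' 80
python3 go.py 0.553 0.063 0.088
```

```text
t: 3.65
eef_pos: [0.5537, 0.0646, 0.0901]
tool_rot: [0.002, 0.229, 0.973, 0.001]
contact_force: [-1.6, -1.1, 7.2]
gripper_width: 0.297
grasp_force: 78.1
t 3.65 pos [0.5537 0.0646 0.0901] Rcols [[-0.9, 0.45, -0.0], [0.45, 0.9, 0.0], [0.0, 0.0, -1.0]]
xyz [-0.0001, -0.0017, 0.0021] rot [0.0, 0.0, 0.0]
```

```bash
python3 -m crank '[{"delta_rot":[0,0,0],"xyz":[0,0,-0.04],"fingers":1},{"delta_rot":[0,0,0],"xyz":[0,0,-0.08],"fingers":1},{"delta_rot":[0,0,0],"xyz":[0,0,-0.12],"fingers":1},{"delta_rot":[0,0,0],"xyz":[0,0,-0.145],"fingers":1},{"delta_rot":[0,0,0],"xyz":[0,0,-0.145],"fingers":1},{"delta_rot":[0,0,0],"xyz":[0,0,-0.145],"fingers":1}]' 80
cat > hang.py <<'E'
# hang.py: fit held bottle (x,y,zbase,tilt) from both cameras; tilt vector small
from h import *
def m_h(x): return BOT@Rn.from_rotvec([x[3],x[4],0]).as_matrix().T+[x[0],x[1],x[2]]
s=telemetry.get_obs(); p=s['eef_pos']; x0=[p[0],p[1],p[2]-.09,0,0]; V=[]
for n in ['top','side']:
    c=cam(n); hsv=cv2.cvtColor(c['img'],cv2.COLOR_RGB2HSV)
    q=proj(c,m_h(x0).mean(0)-[0,0,.02]); r=pick(n,'bottle_up',q); print(n,r['score'],r['pixel'],q.round(),r['pixels'].sum())
    V.append((c,maskhull(r['pixels'])))
B0=BOT.copy()
BOT=BOT[:48]  # body only
x,f=fit(m_h,[V[1]],x0[:3]+[0,0],[.01,.01,.01,.08,.08]); print('side body',(x[:3]-p).round(4),x[3:].round(3),f)
c,m=V[1]; im=cv2.resize(c['img'][:,:,::-1],None,fx=S,fy=S); 
for xx,col in ((x,(0,255,0)),(x0,(255,0,255))):
    cv2.drawContours(im,cv2.findContours(hullmask([proj(c,p) for p in m_h(xx)]),0,2)[0],-1,col,1)
q=(proj(c,x[:3])*S).astype(int); cv2.imwrite('pics/hang.png',im[max(0,q[1]-350):q[1]+200,max(0,q[0]-250):q[0]+250])
E
python3 hang.py
```

```text
t: 4.25
eef_pos: [0.5522, 0.0649, 0.2335]
tool_rot: [0.0, 0.228, 0.974, 0.0]
contact_force: [-0.0, -0.3, -2.7]
gripper_width: 0.301
grasp_force: 79.4
top 0.6 [205.3, 156.8] [265. 180.] 698
side 0.66 [259.7, 145.9] [261. 143.] 630
side body [ 0.     -0.     -0.0899] [ 0.001 -0.   ] 0.050009400263207326
```

View pics/hang.png

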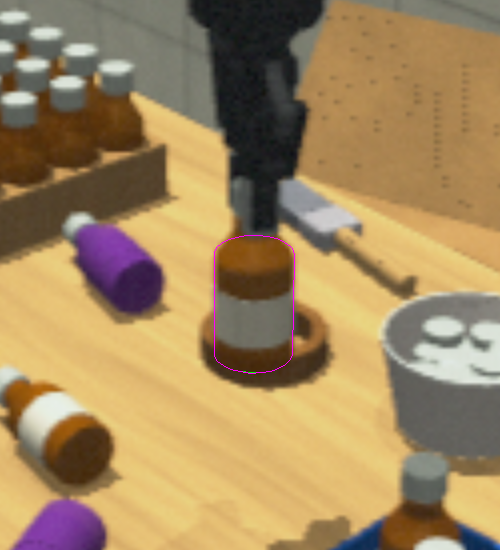

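The bottle hangs upright under the tool at (255,300), its outline on the predicted one: base = TCP − 0.090. Go above cell A.

```bash
python3 go.py 0.575 -0.127 0.235;python3 go.py 0.509 -0.0735 0.235
```

```text
t 4.45 pos [0.5513 0.0647 0.2316] Rcols [[-0.9, 0.44, 0.0], [0.44, 0.9, -0.0], [-0.0, -0.0, -1.0]]
xyz [-0.1065, -0.1612, -0.0034] rot [0.0, 0.0, 0.0]
t 4.45 pos [0.5513 0.0647 0.2316] Rcols [[-0.9, 0.44, 0.0], [0.44, 0.9, -0.0], [-0.0, -0.0, -1.0]]
xyz [-0.0235, -0.1426, -0.0032] rot [0.0, 0.0, 0.0]
```

```bash
python3 -m crank '[{"delta_rot":[0,0,0],"xyz":[-0.02,-0.03,-0.0034],"fingers":1},{"delta_rot":[0,0,0],"xyz":[-0.04,-0.061,-0.0034],"fingers":1},{"delta_rot":[0,0,0],"xyz":[-0.064,-0.097,-0.0034],"fingers":1},{"delta_rot":[0,0,0],"xyz":[-0.088,-0.133,-0.0034],"fingers":1},{"delta_rot":[0,0,0],"xyz":[-0.1065,-0.1612,-0.0034],"fingers":1},{"delta_rot":[0,0,0],"xyz":[-0.1065,-0.1612,-0.0034],"fingers":1},{"delta_rot":[0,0,0],"xyz":[-0.1065,-0.1612,-0.0034],"fingers":1}]' 80
python3 go.py 0.575 -0.127 0.235
python3 - <<'E'
from h import *
ims=[]
s=telemetry.get_obs();p=s['eef_pos']
for n in ['top','side']:
    c=cam(n); im=cv2.resize(c['img'][:,:,::-1],None,fx=4,fy=4,interpolation=cv2.INTER_CUBIC)
    w=[.545,-.130]; R=Rn.from_euler('z',.105).as_matrix()
    for i in(-30,30):
        for j in (-60,0,60):
            L=np.array([[a*.027,b*.027,0] for a,b in((-1,-1),(1,-1),(1,1),(-1,1))])+[i/1e3,j/1e3,.066]
            P=[proj(c,R@l+[*w,0]) for l in L]; cv2.polylines(im,[((np.array(P)+.5)*4).astype(int)],True,(0,255,0),1)
    P=[proj(c,b+p-[0,0,.09]) for b in BOT[:48]]
    cv2.polylines(im,[cv2.convexHull(((np.array(P)+.5)*4).astype(np.int32))],True,(255,0,255),1)
    q=(proj(c,[.56,-.13,.1])*4).astype(int); ims.append(im[q[1]-290:q[1]+290,q[0]-200:q[0]+200])
cv2.imwrite('pics/a1.png',np.hstack(ims))
E
```

```text
t: 5.15
eef_pos: [0.5754, -0.1276, 0.2353]
tool_rot: [-0.001, 0.229, 0.973, -0.0]
contact_force: [0.1, 0.9, -1.9]
gripper_width: 0.296
grasp_force: 79.4
t 5.15 pos [ 0.5754 -0.1276  0.2353] Rcols [[-0.89, 0.45, 0.0], [0.45, 0.89, -0.0], [-0.0, 0.0, -1.0]]
xyz [0.0006, 0.0004, 0.0003] rot [0.0, 0.0, 0.0]
```

View pics/a1.png

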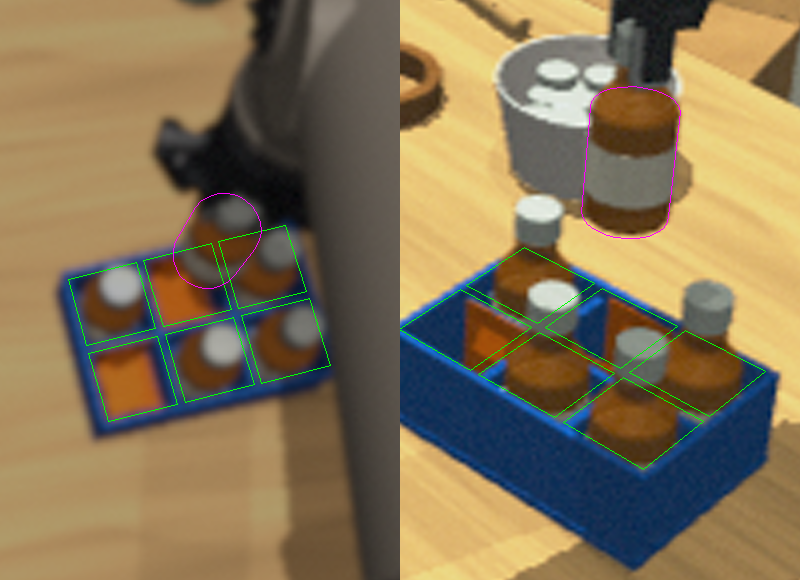

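The overlay agrees: projected cell squares sit on the crate's dividers in both views, and the held bottle's outline at crop (628,160) is over the free rear cell. Lower it.

```bash
python3 -m crank '[{"delta_rot":[0,0,0],"xyz":[0.0006,0.0004,0.03],"fingers":1},{"delta_rot":[0,0,0],"xyz":[0.0006,0.0004,0.06],"fingers":1},{"delta_rot":[0,0,0],"xyz":[0.0006,0.0004,0.075],"fingers":1},{"delta_rot":[0,0,0],"xyz":[0.0006,0.0004,0.085],"fingers":1},{"delta_rot":[0,0,0],"xyz":[0.0006,0.0004,0.095],"fingers":1},{"delta_rot":[0,0,0],"xyz":[0.0006,0.0004,0.095],"fingers":1},{"delta_rot":[0,0,0],"xyz":[0.0006,0.0004,0.095],"fingers":1}]' 100
python3 go.py 0.575 -0.127 0.096
```

```text
t: 5.95
eef_pos: [0.5762, -0.1263, 0.1421]
tool_rot: [0.001, 0.228, 0.974, 0.0]
contact_force: [-0.7, 0.2, -1.9]
gripper_width: 0.294
grasp_force: 98.4
t 5.95 pos [ 0.5762 -0.1263  0.1421] Rcols [[-0.9, 0.44, -0.0], [0.44, 0.9, 0.0], [0.0, -0.0, -1.0]]
xyz [0.0008, -0.0012, 0.0461] rot [0.0, 0.0, 0.0]
```

No side contact, and the bottle is inside the cell mouth. Press on through the tongues.

```bash
python3 -m crank '[{"delta_rot":[0,0,0],"xyz":[0,0,0.008],"fingers":1},{"delta_rot":[0,0,0],"xyz":[0,0,0.016],"fingers":1},{"delta_rot":[0,0,0],"xyz":[0,0,0.024],"fingers":1},{"delta_rot":[0,0,0],"xyz":[0,0,0.032],"fingers":1},{"delta_rot":[0,0,0],"xyz":[0,0,0.040],"fingers":1},{"delta_rot":[0,0,0],"xyz":[0,0,0.045],"fingers":1},{"delta_rot":[0,0,0],"xyz":[0,0,0.045],"fingers":1},{"delta_rot":[0,0,0],"xyz":[0,0,0.045],"fingers":1}]' 100
python3 go.py 0.575 -0.127 0.096
```

```text
t: 6.75
eef_pos: [0.5757, -0.1266, 0.0962]
tool_rot: [0.0, 0.229, 0.974, -0.0]
contact_force: [1.1, -1.6, 1.6]
gripper_width: 0.295
grasp_force: 99.3
t 6.75 pos [ 0.5757 -0.1266  0.0962] Rcols [[-0.9, 0.44, -0.0], [0.44, 0.9, -0.0], [-0.0, -0.0, -1.0]]
xyz [0.0004, -0.0007, 0.0002] rot [0.0, 0.0, 0.0]
```

```bash
python3 -m crank '[{"delta_rot":[0,0,0],"xyz":[0,0,0.002],"fingers":1},{"delta_rot":[0,0,0],"xyz":[0,0,0.003],"fingers":1},{"delta_rot":[0,0,0],"xyz":[0,0,0.003],"fingers":1}]' 100
```

```text
t: 7.05
eef_pos: [0.577, -0.1273, 0.096]
tool_rot: [0.002, 0.229, 0.973, 0.0]
contact_force: [-5.7, -1.0, 21.5]
gripper_width: 0.294
grasp_force: 101.3
```

Firm floor contact (21 N, no further travel). Release with a small opening and retreat.

```bash
python3 -m crank '[{"delta_rot":[0,0,0],"xyz":[0,0,-0.003],"fingers":-0.08},{"delta_rot":[0,0,0],"xyz":[0,0,-0.003],"fingers":-0.08},{"delta_rot":[0,0,0],"xyz":[0,0,-0.003],"fingers":-0.08},{"delta_rot":[0,0,0],"xyz":[0,0,-0.003],"fingers":-0.08},{"delta_rot":[0,0,0],"xyz":[0,0,-0.02],"fingers":-0.08},{"delta_rot":[0,0,0],"xyz":[0,0,-0.06],"fingers":-0.08},{"delta_rot":[0,0,0],"xyz":[0,0,-0.1],"fingers":-0.08},{"delta_rot":[0,0,0],"xyz":[0,0,-0.14],"fingers":-0.08},{"delta_rot":[0,0,0],"xyz":[0,0,-0.14],"fingers":-0.08}]' 80
python3 go.py 0.52 0.30 0.22  0 -1 -1  1 -0.11 0
```

```text
t: 7.95
eef_pos: [0.5788, -0.1271, 0.2389]
tool_rot: [0.005, 0.229, 0.974, 0.001]
contact_force: [0.8, -0.5, -0.0]
gripper_width: 0.541
grasp_force: 0.0
t 7.95 pos [ 0.5788 -0.1271  0.2389] Rcols [[-0.9, 0.44, -0.01], [0.44, 0.9, 0.0], [0.01, -0.0, -1.0]]
xyz [0.2429, 0.3563, 0.018] rot [23.95, -41.1, 64.12]
```

Now above the neck of the fallen bottle, with the tool tilted 45° (body on the cap side).

```bash
python3 go.py 0.527 0.358 0.26  -.0782 -.7029 -.7071  .994 -.1106 0
```

```text
t 7.95 pos [ 0.5788 -0.1271  0.2389] Rcols [[-0.9, 0.44, -0.01], [0.44, 0.9, 0.0], [0.01, -0.0, -1.0]]
xyz [0.2621, 0.4115, -0.0219] rot [27.84, -38.84, 65.89]
```

```bash
python3 -m crank '[{"delta_rot":[0,0,0],"xyz":[0.03,0.04,-0.0219],"fingers":-0.4},{"delta_rot":[27.84,-38.84,65.89],"xyz":[0.2621,0.4115,-0.0219],"fingers":-0.4},{"delta_rot":[27.84,-38.84,65.89],"xyz":[0.2621,0.4115,-0.0219],"fingers":-0.4},{"delta_rot":[27.84,-38.84,65.89],"xyz":[0.2621,0.4115,-0.0219],"fingers":-0.4},{"delta_rot":[27.84,-38.84,65.89],"xyz":[0.2621,0.4115,-0.0219],"fingers":-0.4},{"delta_rot":[27.84,-38.84,65.89],"xyz":[0.2621,0.4115,-0.0219],"fingers":-0.4},{"delta_rot":[27.84,-38.84,65.89],"xyz":[0.2621,0.4115,-0.0219],"fingers":-0.4},{"delta_rot":[27.84,-38.84,65.89],"xyz":[0.2621,0.4115,-0.0219],"fingers":-0.4},{"delta_rot":[27.84,-38.84,65.89],"xyz":[0.2621,0.4115,-0.0219],"fingers":-0.4},{"delta_rot":[27.84,-38.84,65.89],"xyz":[0.2621,0.4115,-0.0219],"fingers":-0.4}]' 80
python3 go.py 0.527 0.358 0.26  -.0782 -.7029 -.7071  .994 -.1106 0
```

```text
t: 8.95
eef_pos: [0.5295, 0.2941, 0.2542]
tool_rot: [0.204, 0.614, 0.724, -0.238]
contact_force: [1.7, -1.2, 0.6]
gripper_width: 0.701
grasp_force: 0.0
t 8.95 pos [0.5295 0.2941 0.2542] Rcols [[-0.16, 0.79, -0.59], [0.99, 0.13, -0.09], [0.0, -0.6, -0.8]]
xyz [0.0476, 0.0054, -0.0427] rot [5.07, -8.1, 14.12]
```

```bash
python3 -m crank '[{"delta_rot":[5.07,-8.1,14.12],"xyz":[0.0476,0.0054,-0.0427],"fingers":-0.4},{"delta_rot":[5.07,-8.1,14.12],"xyz":[0.0476,0.0054,-0.0427],"fingers":-0.4},{"delta_rot":[5.07,-8.1,14.12],"xyz":[0.0476,0.0054,-0.0427],"fingers":-0.4},{"delta_rot":[5.07,-8.1,14.12],"xyz":[0.0476,0.0054,-0.0427],"fingers":-0.4},{"delta_rot":[5.07,-8.1,14.12],"xyz":[0.0476,0.0054,-0.0427],"fingers":-0.4}]' 80
python3 go.py 0.527 0.358 0.098  -.0782 -.7029 -.7071  .994 -.1106 0
python3 - <<'E'
from h import *
V=[]
for n,p in (('top',(211,213)),('side',(211,180))):
    c=cam(n); r=pick(n,'bottle_fallen',p); print(n,r['score'],r['pixel'],r['pixels'].sum())
    V.append((c,maskhull(r['pixels'])))
for v in (V[:1],V[1:]): print(fit(m_fal,v,[.508,.185,1.46],[.01,.01,.1]))
E
```

```text
t: 9.45
eef_pos: [0.5286, 0.3534, 0.2613]
tool_rot: [0.254, 0.688, 0.617, -0.285]
contact_force: [0.4, -0.3, -0.4]
gripper_width: 0.701
grasp_force: 0.0
t 9.45 pos [0.5286 0.3534 0.2613] Rcols [[0.08, 0.71, -0.71], [0.99, -0.11, -0.0], [-0.08, -0.7, -0.71]]
xyz [0.1183, -0.0018, 0.1127] rot [-0.03, -0.17, 0.15]
top 0.77 [212.0, 211.0] 473
side 0.6 [209.6, 181.4] 490
(array([0.50934168, 0.18470037, 1.47982332]), np.float64(0.053679062890935936))
(array([0.50783352, 0.18766018, 1.44082596]), np.float64(0.0721856521254044))
```

```bash
python3 -m crank '[{"delta_rot":[0,0,0],"xyz":[0.04,0,0.04],"fingers":-0.4},{"delta_rot":[0,0,0],"xyz":[0.08,-0.001,0.08],"fingers":-0.4},{"delta_rot":[0,0,0],"xyz":[0.119,-0.0018,0.1127],"fingers":-0.4},{"delta_rot":[0,0,0],"xyz":[0.119,-0.0018,0.14],"fingers":-0.4},{"delta_rot":[0,0,0],"xyz":[0.119,-0.0018,0.17],"fingers":-0.4},{"delta_rot":[0,0,0],"xyz":[0.119,-0.0018,0.17],"fingers":-0.4}]' 80
python3 go.py .5179 .274 .0126 -.0782 -.7029 -.7071  .994 -.1106 0
python3 - <<'E'
from h import *
ims=[]
for n in ['top','side']:
    c=cam(n); im=cv2.resize(c['img'][:,:,::-1],None,fx=4,fy=4,interpolation=cv2.INTER_CUBIC)
    q=(proj(c,[.52,.27,.05])*4).astype(int); ims.append(im[q[1]-250:q[1]+250,q[0]-200:q[0]+200])
cv2.imwrite('pics/f1.png',np.hstack(ims))
E
```

```text
t: 10.25
eef_pos: [0.5204, 0.3155, 0.0544]
tool_rot: [0.254, 0.688, 0.616, -0.288]
contact_force: [0.7, -1.2, 0.1]
gripper_width: 0.7
grasp_force: 0.0
t 10.25 pos [0.5204 0.3155 0.0544] Rcols [[0.07, 0.7, -0.71], [0.99, -0.11, -0.01], [-0.08, -0.7, -0.7]]
xyz [0.0004, 0.0023, 0.059] rot [-0.27, 0.18, 0.2]
```

View pics/f1.png

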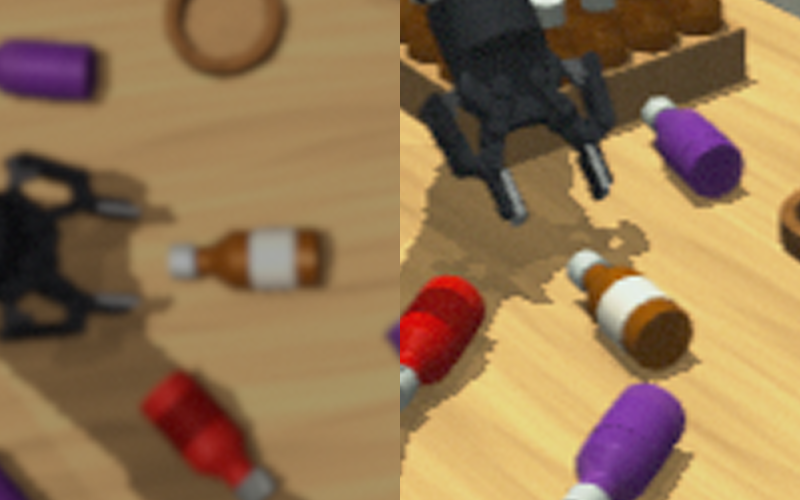

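The tilted gripper straddles the axis of the amber bottle: fingers at crop (120,208)/(120,302), cap at (183,261). The red look-alike at (205,430) is clear. Advance and grip.

```bash
python3 -m crank '[{"delta_rot":[0,0,0],"xyz":[0,0.001,0.025],"fingers":-0.4},{"delta_rot":[0,0,0],"xyz":[0,0.001,0.045],"fingers":-0.4},{"delta_rot":[0,0,0],"xyz":[0,0.001,0.059],"fingers":-0.4},{"delta_rot":[0,0,0],"xyz":[0,0.001,0.059],"fingers":-0.4},{"delta_rot":[0,0,0],"xyz":[0,0.001,0.059],"fingers":1},{"delta_rot":[0,0,0],"xyz":[0,0.001,0.059],"fingers":1},{"delta_rot":[0,0,0],"xyz":[0,0.001,0.059],"fingers":1},{"delta_rot":[0,0,0],"xyz":[0,0.001,0.059],"fingers":1},{"delta_rot":[0,0,0],"xyz":[0,0.001,0.059],"fingers":1},{"delta_rot":[0,0,0],"xyz":[0,0.001,0.059],"fingers":1}]' 100
```

```text
t: 11.35
eef_pos: [0.5189, 0.2806, 0.0152]
tool_rot: [0.254, 0.688, 0.618, -0.283]
contact_force: [-0.1, 4.0, 5.5]
gripper_width: 0.291
grasp_force: 98.2
```

```bash
python3 -m crank '[{"delta_rot":[0,0,0],"xyz":[-0.02,0,-0.02],"fingers":1},{"delta_rot":[0,0,0],"xyz":[-0.045,0,-0.045],"fingers":1},{"delta_rot":[0,8,0],"xyz":[-0.07,0,-0.07],"fingers":1},{"delta_rot":[0,16,0],"xyz":[-0.1,0,-0.1],"fingers":1},{"delta_rot":[0,24,0],"xyz":[-0.11,0,-0.11],"fingers":1},{"delta_rot":[0,32,0],"xyz":[-0.11,0,-0.11],"fingers":1},{"delta_rot":[0,40,0],"xyz":[-0.11,0,-0.11],"fingers":1},{"delta_rot":[0,48,0],"xyz":[-0.11,0,-0.11],"fingers":1},{"delta_rot":[0,56,0],"xyz":[-0.11,0,-0.11],"fingers":1},{"delta_rot":[0,64,0],"xyz":[-0.11,0,-0.11],"fingers":1}]' 100
python3 go.py .518 .27 .17 .0782 .7029 -.7071  .994 -.1106 0
```

```text
t: 12.35
eef_pos: [0.5185, 0.2778, 0.1705]
tool_rot: [-0.113, 0.734, 0.658, 0.125]
contact_force: [-0.6, 1.3, -3.5]
gripper_width: 0.289
grasp_force: 98.7
t 12.35 pos [0.5185 0.2778 0.1705] Rcols [[0.1, 0.94, 0.33], [0.99, -0.11, -0.0], [0.04, 0.33, -0.94]]
xyz [-0.0075, 0.0003, -0.0021] rot [-0.09, 25.59, 0.09]
```

```bash
python3 -m crank '[{"delta_rot":[0,8,0],"xyz":[-0.0075,0,-0.0021],"fingers":1},{"delta_rot":[0,16,0],"xyz":[-0.0075,0,-0.0021],"fingers":1},{"delta_rot":[0,25.6,0],"xyz":[-0.0075,0,-0.0021],"fingers":1},{"delta_rot":[0,25.6,0],"xyz":[-0.0075,0,-0.0021],"fingers":1},{"delta_rot":[0,25.6,0],"xyz":[-0.0075,0,-0.0021],"fingers":1}]' 100
python3 go.py .518 .27 .17 .0782 .7029 -.7071  .994 -.1106 0
cat > hang2.py <<'E'
from h import *
def m_h(x): return BOT@Rn.from_rotvec([x[3],x[4],0]).as_matrix().T+[x[0],x[1],x[2]]
s=telemetry.get_obs(); p=s['eef_pos']; x0=np.r_[p-[.0,.01,.1],0,0]
c=cam('side'); q=proj(c,x0[:3]+[0,0,.05]); 
r=min([pick('side',t,q) for t in('bottle_up','bottle_fallen')],key=lambda r:np.hypot(*(np.array(r['pixel'])-q)))
print(r['score'],r['pixel'],q.round(),r['pixels'].sum())
# mask out grey gripper: keep full bottle hull
x,f=fit(m_h,[(c,maskhull(r['pixels']))],x0,[.01,.01,.01,.1,.1]); print(x.round(4),(x[:3]-p).round(4),f)
im=cv2.resize(c['img'][:,:,::-1],None,fx=S,fy=S,interpolation=cv2.INTER_CUBIC)
cv2.drawContours(im,cv2.findContours(hullmask([proj(c,v) for v in m_h(x)]),0,2)[0],-1,(0,255,0),1)
q=(q*S).astype(int); cv2.imwrite('pics/h2.png',im[max(0,q[1]-250):q[1]+250,q[0]-250:q[0]+250])
E
python3 hang2.py
```

```text
t: 12.85
eef_pos: [0.5173, 0.2667, 0.1667]
tool_rot: [-0.255, 0.691, 0.615, 0.281]
contact_force: [-0.3, -0.6, -4.2]
gripper_width: 0.288
grasp_force: 98.8
t 12.85 pos [0.5173 0.2667 0.1667] Rcols [[0.09, 0.71, 0.7], [0.99, -0.11, -0.01], [0.07, 0.7, -0.71]]
xyz [0.0047, 0.0003, 0.0001] rot [-0.15, 0.38, -0.42]
0.58 [202.2, 147.2] [205. 146.] 541
[ 0.5159  0.2608  0.079   0.388  -0.2273] [-0.0014 -0.0059 -0.0878] 0.05620114092541728
```

View pics/h2.png

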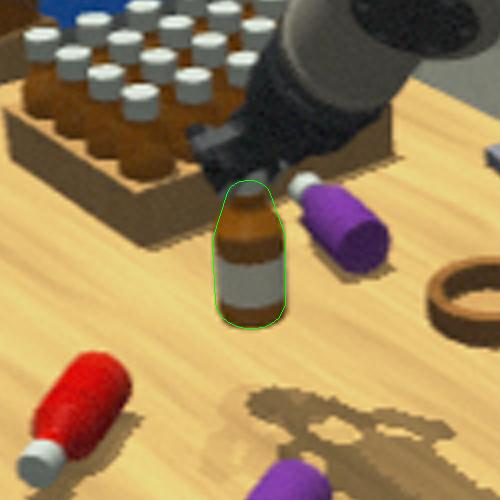

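The fallen bottle is now upright below the gripper at (250,260), clear of the red and purple ones. Lower it to the bench.

```bash
python3 -m crank '[{"delta_rot":[0,0,0],"xyz":[-0.02,0,0.02],"fingers":1},{"delta_rot":[0,0,0],"xyz":[-0.035,0,0.035],"fingers":1},{"delta_rot":[0,0,0],"xyz":[-0.044,0,0.044],"fingers":1},{"delta_rot":[0,0,0],"xyz":[-0.048,0,0.048],"fingers":1},{"delta_rot":[0,0,0],"xyz":[-0.048,0,0.048],"fingers":1},{"delta_rot":[0,0,0],"xyz":[-0.048,0,0.048],"fingers":1}]' 100
python3 hang2.py
```

```text
t: 13.6
eef_pos: [0.518, 0.2713, 0.1026]
tool_rot: [-0.255, 0.688, 0.618, 0.283]
contact_force: [0.1, 0.3, -2.1]
gripper_width: 0.288
grasp_force: 99.0
0.97 [202.7, 167.9] [205. 165.] 560
[ 0.5183  0.267   0.0096  0.2899 -0.1645] [ 0.0003 -0.0043 -0.0931] 0.05910965422438408
```

```bash
python3 -m crank '[{"delta_rot":[0,0,0],"xyz":[-0.002,0,0.002],"fingers":1},{"delta_rot":[0,0,0],"xyz":[-0.004,0,0.004],"fingers":1},{"delta_rot":[0,0,0],"xyz":[-0.0055,0,0.0055],"fingers":1},{"delta_rot":[0,0,0],"xyz":[-0.0055,0,0.0055],"fingers":1}]' 100
```

```text
t: 14.15
eef_pos: [0.5188, 0.2728, 0.0984]
tool_rot: [-0.257, 0.686, 0.617, 0.286]
contact_force: [-5.7, -6.2, 24.8]
gripper_width: 0.289
grasp_force: 101.6
```

Touchdown at 25 N. Relax, open and back out along the tool axis.

```bash
python3 -m crank '[{"delta_rot":[0,0,0],"xyz":[0.0025,0,-0.0025],"fingers":1},{"delta_rot":[0,0,0],"xyz":[0.0025,0,-0.0025],"fingers":0.3},{"delta_rot":[0,0,0],"xyz":[0.0025,0,-0.0025],"fingers":0},{"delta_rot":[0,0,0],"xyz":[0.0025,0,-0.0025],"fingers":-0.4},{"delta_rot":[0,0,0],"xyz":[0.0025,0,-0.0025],"fingers":-0.4},{"delta_rot":[0,0,0],"xyz":[0.0025,0,-0.0025],"fingers":-0.4},{"delta_rot":[0,0,0],"xyz":[0.0025,0,-0.02],"fingers":-0.4},{"delta_rot":[0,0,0],"xyz":[0.0025,0,-0.05],"fingers":-0.4},{"delta_rot":[0,0,0],"xyz":[0.0025,0,-0.09],"fingers":-0.4},{"delta_rot":[0,0,0],"xyz":[0.0025,0,-0.13],"fingers":-0.4}]' 20
python3 hang2.py; python3 - <<'E'
from h import *
V=[]
for n in('top','side'):
    c=cam(n); q=proj(c,[.518,.265,.05]); 
    for t in('bottle_up','bottle_fallen'):
        r=pick(n,t,q); print(n,t,round(r['score'],2),r['pixel'],q.round(),r['pixels'].sum())
        if np.hypot(*(np.array(r['pixel'])-q))<12: print(fit(m_up,[(c,maskhull(r['pixels']))],[.518,.265],[.01,.01]))
E
python3 go.py .518 .265 .21 0 0 -1 .994 -.1106 0
```

```text
t: 15.15
eef_pos: [0.5075, 0.1804, 0.1886]
tool_rot: [-0.256, 0.688, 0.617, 0.282]
contact_force: [0.7, 0.9, 0.1]
gripper_width: 0.699
grasp_force: 0.0
0.6 [227.5, 141.4] [221. 152.] 335
[ 0.6461  0.3014  0.0599 -1.7083  0.1179] [ 0.1387  0.121  -0.1287] 0.2909333333333334
top bottle_up 0.66 [206.3, 152.9] [201. 212.] 773
top bottle_fallen 0.7 [198.7, 256.8] [201. 212.] 545
side bottle_up 0.59 [321.8, 212.8] [204. 166.] 394
side bottle_fallen 0.63 [204.7, 168.5] [204. 166.] 591
(array([0.516927  , 0.26325745]), np.float64(0.039158606441919375))
t 15.6 pos [0.5074 0.1823 0.1871] Rcols [[0.08, 0.71, 0.7], [0.99, -0.11, -0.0], [0.07, 0.7, -0.71]]
xyz [0.0753, 0.0017, 0.0425] rot [-0.34, -44.78, 0.17]
```

```bash
python3 go.py .517 .2635 .21 0 0 -1 .994 -.1106 0; python3 -m crank '[{"delta_rot":[0,-8,0],"xyz":[0.012,0,0],"fingers":-0.4},{"delta_rot":[0,-16,0],"xyz":[0.03,0,0.01],"fingers":-0.4},{"delta_rot":[0,-24,0],"xyz":[0.05,0,0.03],"fingers":-0.4},{"delta_rot":[0,-32,0],"xyz":[0.074,0.0007,0.0415],"fingers":-0.4},{"delta_rot":[0,-40,0],"xyz":[0.074,0.0007,0.0415],"fingers":-0.4},{"delta_rot":[-0.3,-44.8,0.2],"xyz":[0.074,0.0007,0.0415],"fingers":-0.4},{"delta_rot":[-0.3,-44.8,0.2],"xyz":[0.074,0.0007,0.0415],"fingers":-0.4},{"delta_rot":[-0.3,-44.8,0.2],"xyz":[0.074,0.0007,0.0415],"fingers":-0.4}]' 80
python3 go.py .517 .2635 .088 0 0 -1 .994 -.1106 0
```

```text
t 15.6 pos [0.5074 0.1823 0.1871] Rcols [[0.08, 0.71, 0.7], [0.99, -0.11, -0.0], [0.07, 0.7, -0.71]]
xyz [0.0742, 0.0009, 0.0413] rot [-0.34, -44.78, 0.17]
t: 16.4
eef_pos: [0.5163, 0.2659, 0.2096]
tool_rot: [0.0, 0.744, 0.668, -0.001]
contact_force: [-0.7, -0.4, -0.3]
gripper_width: 0.701
grasp_force: 0.0
t 16.4 pos [0.5163 0.2659 0.2096] Rcols [[0.11, 0.99, -0.0], [0.99, -0.11, -0.0], [-0.0, -0.0, -1.0]]
xyz [-0.0022, 0.001, 0.1216] rot [-0.03, 0.07, 0.24]
```

```bash
python3 -m crank '[{"delta_rot":[0,0,0],"xyz":[-0.001,0,0.05],"fingers":-0.4},{"delta_rot":[0,0,0],"xyz":[-0.001,0,0.09],"fingers":-0.4},{"delta_rot":[0,0,0],"xyz":[-0.001,0,0.12],"fingers":-0.4},{"delta_rot":[0,0,0],"xyz":[-0.001,0,0.12],"fingers":-0.4},{"delta_rot":[0,0,0],"xyz":[-0.001,0,0.12],"fingers":1},{"delta_rot":[0,0,0],"xyz":[-0.001,0,0.12],"fingers":1},{"delta_rot":[0,0,0],"xyz":[-0.001,0,0.12],"fingers":1},{"delta_rot":[0,0,0],"xyz":[-0.001,0,0.12],"fingers":1},{"delta_rot":[0,0,0],"xyz":[-0.001,0,0.12],"fingers":1}]' 100; python3 -m crank '[{"delta_rot":[0,0,0],"xyz":[0,0,-0.03],"fingers":1},{"delta_rot":[0,0,0],"xyz":[0,0,-0.07],"fingers":1},{"delta_rot":[0,0,0],"xyz":[0,0,-0.11],"fingers":1},{"delta_rot":[0,0,0],"xyz":[0,0,-0.15],"fingers":1},{"delta_rot":[0,0,0],"xyz":[0,0,-0.15],"fingers":1},{"delta_rot":[0,0,0],"xyz":[0,0,-0.15],"fingers":1}]'
sed -i 's/\[.0,.01,.1\]/[0,0,.09]/' hang2.py; python3 hang2.py; python3 go.py .509 -.0735 .235 0 0 -1 .994 -.1106 0
```

```text
t: 17.3
eef_pos: [0.5188, 0.262, 0.0928]
tool_rot: [0.001, 0.746, 0.666, 0.002]
contact_force: [-1.9, -1.1, 8.2]
gripper_width: 0.292
grasp_force: 97.9
t: 17.9
eef_pos: [0.5179, 0.2616, 0.242]
tool_rot: [0.001, 0.746, 0.666, 0.002]
contact_force: [-0.6, 0.5, -2.6]
gripper_width: 0.295
grasp_force: 99.4
0.89 [200.8, 119.1] [202. 116.] 672
[0.5165 0.2633 0.1504 0.0384 0.0107] [-0.0014  0.0018 -0.0916] 0.04993939393939395
t 18.05 pos [0.5165 0.2608 0.2391] Rcols [[0.11, 0.99, -0.0], [0.99, -0.11, -0.0], [-0.0, -0.0, -1.0]]
xyz [-0.333, 0.0302, 0.0049] rot [-0.07, 0.14, -0.12]
```

View pics/h2.png

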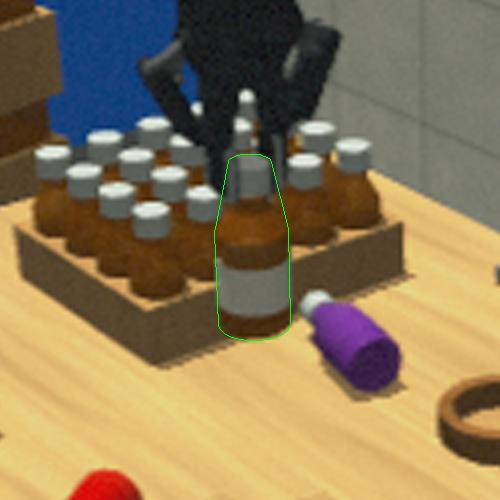

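Held upright at (253,265), base about TCP − 0.0925. Carry it to above cell B.

```bash
python3 -m crank '[{"delta_rot":[0,0,0],"xyz":[-0.04,0.004,0],"fingers":1},{"delta_rot":[0,0,0],"xyz":[-0.08,0.008,0],"fingers":1},{"delta_rot":[0,0,0],"xyz":[-0.125,0.012,0],"fingers":1},{"delta_rot":[0,0,0],"xyz":[-0.17,0.016,0],"fingers":1},{"delta_rot":[0,0,0],"xyz":[-0.215,0.02,0],"fingers":1},{"delta_rot":[0,0,0],"xyz":[-0.26,0.024,0],"fingers":1},{"delta_rot":[0,0,0],"xyz":[-0.3,0.0275,0],"fingers":1},{"delta_rot":[0,0,0],"xyz":[-0.333,0.0302,0],"fingers":1},{"delta_rot":[0,0,0],"xyz":[-0.333,0.0302,0],"fingers":1},{"delta_rot":[0,0,0],"xyz":[-0.333,0.0302,0],"fingers":1}]' 100
python3 hang2.py; python3 go.py .509 -.0735 .147 0 0 -1 .994 -.1106 0
```

```text
t: 19.05
eef_pos: [0.5092, -0.0734, 0.2397]
tool_rot: [-0.0, 0.747, 0.665, -0.001]
contact_force: [-1.1, 1.2, -3.4]
gripper_width: 0.294
grasp_force: 99.3
0.97 [288.8, 174.7] [288. 170.] 897
[ 0.5079 -0.0705  0.1481  0.0589 -0.0022] [-0.0014  0.003  -0.0916] 0.08665471163301908
t 19.2 pos [ 0.5099 -0.0713  0.2402] Rcols [[0.11, 0.99, -0.0], [0.99, -0.11, -0.0], [-0.0, -0.0, -1.0]]
xyz [-0.0022, -0.0006, 0.0932] rot [-0.01, 0.02, 0.01]
```

```bash
python3 -m crank '[{"delta_rot":[0,0,0],"xyz":[-0.0015,0,0.03],"fingers":1},{"delta_rot":[0,0,0],"xyz":[-0.0015,0,0.06],"fingers":1},{"delta_rot":[0,0,0],"xyz":[-0.0015,0,0.075],"fingers":1},{"delta_rot":[0,0,0],"xyz":[-0.0015,0,0.085],"fingers":1},{"delta_rot":[0,0,0],"xyz":[-0.0015,0,0.092],"fingers":1},{"delta_rot":[0,0,0],"xyz":[-0.0015,0,0.092],"fingers":1},{"delta_rot":[0,0,0],"xyz":[-0.0015,0,0.092],"fingers":1}]' 100
python3 go.py .509 -.0735 .0985
```

```text
t: 19.9
eef_pos: [0.5105, -0.0743, 0.1494]
tool_rot: [0.001, 0.746, 0.666, 0.0]
contact_force: [0.4, 0.3, -2.4]
gripper_width: 0.297
grasp_force: 99.4
t 19.9 pos [ 0.5105 -0.0743  0.1494] Rcols [[0.11, 0.99, -0.0], [0.99, -0.11, 0.0], [0.0, -0.0, -1.0]]
xyz [0.0006, -0.0017, 0.0509] rot [0.0, 0.0, 0.0]
```

```bash
python3 -m crank '[{"delta_rot":[0,0,0],"xyz":[0,-0.0005,0.008],"fingers":1},{"delta_rot":[0,0,0],"xyz":[0,-0.0005,0.016],"fingers":1},{"delta_rot":[0,0,0],"xyz":[0,-0.0005,0.024],"fingers":1},{"delta_rot":[0,0,0],"xyz":[0,-0.0005,0.032],"fingers":1},{"delta_rot":[0,0,0],"xyz":[0,-0.0005,0.040],"fingers":1},{"delta_rot":[0,0,0],"xyz":[0,-0.0005,0.048],"fingers":1},{"delta_rot":[0,0,0],"xyz":[0,-0.0005,0.05],"fingers":1},{"delta_rot":[0,0,0],"xyz":[0,-0.0005,0.05],"fingers":1}]' 100
```

```text
t: 20.7
eef_pos: [0.5094, -0.0745, 0.0988]
tool_rot: [0.0, 0.746, 0.666, -0.0]
contact_force: [0.0, 0.8, 6.1]
gripper_width: 0.29
grasp_force: 100.7
```

```bash
python3 -m crank '[{"delta_rot":[0,0,0],"xyz":[0,0,0.0015],"fingers":1},{"delta_rot":[0,0,0],"xyz":[0,0,0.003],"fingers":1},{"delta_rot":[0,0,0],"xyz":[0,0,0.003],"fingers":1}]' 100
```

```text
t: 21.0
eef_pos: [0.51, -0.0746, 0.0987]
tool_rot: [0.0, 0.746, 0.666, 0.001]
contact_force: [-10.0, 1.0, 36.7]
gripper_width: 0.291
grasp_force: 104.1
```

Hard floor contact, so it is home. Release, retreat and check.

```bash
python3 -m crank '[{"delta_rot":[0,0,0],"xyz":[0,0,-0.005],"fingers":1},{"delta_rot":[0,0,0],"xyz":[0,0,-0.005],"fingers":-0.08},{"delta_rot":[0,0,0],"xyz":[0,0,-0.005],"fingers":-0.08},{"delta_rot":[0,0,0],"xyz":[0,0,-0.005],"fingers":-0.08},{"delta_rot":[0,0,0],"xyz":[0,0,-0.005],"fingers":-0.08},{"delta_rot":[0,0,0],"xyz":[0,0,-0.02],"fingers":-0.08},{"delta_rot":[0,0,0],"xyz":[0,0,-0.06],"fingers":-0.08},{"delta_rot":[0,0,0],"xyz":[0,0,-0.1],"fingers":-0.08},{"delta_rot":[0,0,0],"xyz":[0,0,-0.14],"fingers":-0.08},{"delta_rot":[0,0,0],"xyz":[0,0,-0.18],"fingers":-0.08}]' 80
python3 -m crank '[{"delta_rot":[0,0,0],"xyz":[0.05,0,-0.04],"fingers":-0.08},{"delta_rot":[0,0,0],"xyz":[0.1,0,-0.04],"fingers":-0.08},{"delta_rot":[0,0,0],"xyz":[0.15,0,-0.04],"fingers":-0.08},{"delta_rot":[0,0,0],"xyz":[0.2,0,-0.04],"fingers":-0.08},{"delta_rot":[0,0,0],"xyz":[0.25,0,-0.04],"fingers":-0.08},{"delta_rot":[0,0,0],"xyz":[0.25,0,-0.04],"fingers":-0.08},{"delta_rot":[0,0,0],"xyz":[0.25,0,-0.04],"fingers":-0.08}]'
python3 - <<'E'
from h import *
ims=[]; R=Rn.from_euler('z',.105).as_matrix()
cap=np.array([[.014*np.cos(t),.014*np.sin(t),z] for z in(.096,.115) for t in th])
for n in ['top','side']:
    c=cam(n)
    for t in('tape_roll','cap_tub'): print(n,t,search_frame(n,t)[0])
    im=cv2.resize(c['img'][:,:,::-1],None,fx=4,fy=4,interpolation=cv2.INTER_CUBIC)
    for i in(-.03,.03):
        for j in (-.06,0,.06):
            P=[proj(c,R@np.array([i,j,.006])+[.545,-.13,0]+b) for b in cap]
            cv2.polylines(im,[cv2.convexHull(((np.array(P)+.5)*4).astype(np.int32))],True,(0,255,0),1)
    q=(proj(c,[.545,-.13,.08])*4).astype(int); ims.append(im[q[1]-200:q[1]+200,q[0]-200:q[0]+200])
cv2.imwrite('pics/end.png',np.hstack(ims))
E
```

```text
t: 22.0
eef_pos: [0.5089, -0.0744, 0.2773]
tool_rot: [0.001, 0.746, 0.666, -0.0]
contact_force: [0.9, 0.1, -0.5]
gripper_width: 0.539
grasp_force: 0.0
t: 22.7
eef_pos: [0.537, 0.1767, 0.3149]
tool_rot: [0.0, 0.744, 0.668, -0.0]
contact_force: [-0.2, 0.2, 0.4]
gripper_width: 0.543
grasp_force: 0.0Traceback (most recent call last):
  File "<stdin>", line 6, in <module>
IndexError: list index out of range
```

```bash
python3 - <<'E'
from h import *
ims=[]; R=Rn.from_euler('z',.105).as_matrix()
cap=np.array([[.014*np.cos(t),.014*np.sin(t),z] for z in(.096,.115) for t in th])
for n in ['top','side']:
    c=cam(n)
    for t in('tape_roll','cap_tub'): print(n,t,[(r['pixel'],round(r['score'],2)) for r in search_frame(n,t)[:1]])
    im=cv2.resize(c['img'][:,:,::-1],None,fx=4,fy=4,interpolation=cv2.INTER_CUBIC)
    for i in(-.03,.03):
        for j in (-.06,0,.06):
            P=[proj(c,R@np.array([i,j,.006])+[.545,-.13,0]+b) for b in cap]
            cv2.polylines(im,[cv2.convexHull(((np.array(P)+.5)*4).astype(np.int32))],True,(0,255,0),1)
    q=(proj(c,[.545,-.13,.08])*4).astype(int); ims.append(im[q[1]-200:q[1]+200,q[0]-200:q[0]+200])
cv2.imwrite('pics/end.png',np.hstack(ims))
E
```

```text
top tape_roll []
top cap_tub [([254.1, 128.2], 0.56)]
side tape_roll []
side cap_tub [([315.2, 162.6], 0.85)]
```

View pics/end.png

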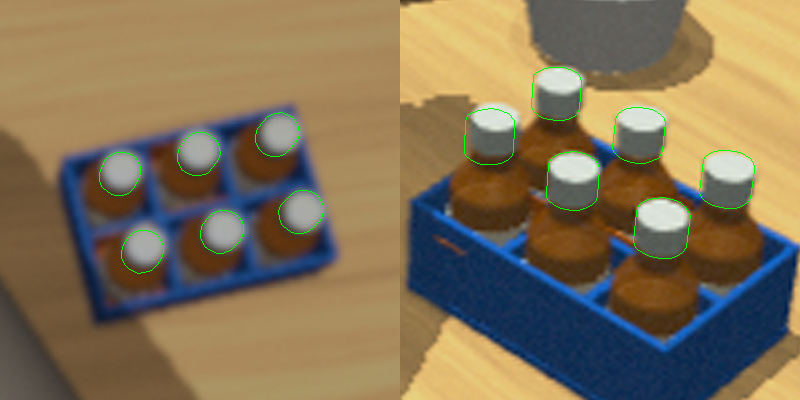

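All six caps match the fully-home prediction (green), but the corner bottle's cap at (495,133) sits about 1 camera pixel high, and I lifted slightly before opening. A cheap press with shut fingers will settle it.

```bash
python3 go.py .510 -.0745 .16; python3 -m crank '[{"delta_rot":[0,0,0],"xyz":[-0.05,0.005,0],"fingers":1},{"delta_rot":[0,0,0],"xyz":[-0.1,0.0,0],"fingers":1},{"delta_rot":[0,0,0],"xyz":[-0.15,0,0],"fingers":1},{"delta_rot":[0,0,0],"xyz":[-0.2,0,0],"fingers":1},{"delta_rot":[0,0,0],"xyz":[-0.25,0,0],"fingers":1},{"delta_rot":[0,0,0],"xyz":[-0.25,0,0.05],"fingers":1},{"delta_rot":[0,0,0],"xyz":[-0.25,0,0.1],"fingers":1},{"delta_rot":[0,0,0],"xyz":[-0.25,0,0.15],"fingers":1},{"delta_rot":[0,0,0],"xyz":[-0.25,0,0.165],"fingers":1},{"delta_rot":[0,0,0],"xyz":[-0.25,0,0.165],"fingers":1}]' 60
python3 go.py .510 -.0745 .121
```

```text
t 23.1 pos [0.5376 0.1728 0.3159] Rcols [[0.11, 0.99, -0.0], [0.99, -0.11, 0.0], [0.0, -0.0, -1.0]]
xyz [-0.2488, 0.0007, 0.1561] rot [0.0, 0.0, 0.0]
t: 24.1
eef_pos: [0.5073, -0.0748, 0.1485]
tool_rot: [-0.001, 0.746, 0.666, -0.002]
contact_force: [1.0, -1.1, 0.3]
gripper_width: -0.001
grasp_force: 0.0
t 24.1 pos [ 0.5073 -0.0748  0.1485] Rcols [[0.11, 0.99, -0.0], [0.99, -0.11, -0.0], [-0.0, -0.0, -1.0]]
xyz [0.0007, 0.0028, 0.0274] rot [0.0, 0.0, 0.0]
```

```bash
python3 -m crank '[{"delta_rot":[0,0,0],"xyz":[0,0.002,0.01],"fingers":1},{"delta_rot":[0,0,0],"xyz":[0,0.002,0.02],"fingers":1},{"delta_rot":[0,0,0],"xyz":[0,0.002,0.025],"fingers":1},{"delta_rot":[0,0,0],"xyz":[0,0.002,0.0275],"fingers":1},{"delta_rot":[0,0,0],"xyz":[0,0.002,0.029],"fingers":1},{"delta_rot":[0,0,0],"xyz":[0,0.002,0.029],"fingers":1}]'
```

```text
t: 24.7
eef_pos: [0.5117, -0.0746, 0.1221]
tool_rot: [0.001, 0.746, 0.666, 0.0]
contact_force: [-0.0, 0.1, 0.6]
gripper_width: -0.002
grasp_force: 0.0
```

```bash
python3 -m crank '[{"delta_rot":[0,0,0],"xyz":[0,0,0.0015],"fingers":1},{"delta_rot":[0,0,0],"xyz":[0,0,0.0025],"fingers":1},{"delta_rot":[0,0,0],"xyz":[0,0,0.0025],"fingers":1}]'
```

```text
t: 25.0
eef_pos: [0.5128, -0.0745, 0.1215]
tool_rot: [0.001, 0.746, 0.666, 0.001]
contact_force: [-4.2, 0.4, 18.7]
gripper_width: -0.002
grasp_force: 8.8
```

The cap top is at 0.1215, resisting 19 N, so the bottle is on the floor. Retreat and hand in.

```bash
python3 -m crank '[{"delta_rot":[0,0,0],"xyz":[0,0,-0.02],"fingers":1},{"delta_rot":[0,0,0],"xyz":[0,0,-0.06],"fingers":1},{"delta_rot":[0,0,0],"xyz":[0,0,-0.1],"fingers":1},{"delta_rot":[0,0,0],"xyz":[0,0,-0.14],"fingers":1},{"delta_rot":[0,0,0],"xyz":[0,0,-0.14],"fingers":1},{"delta_rot":[0,0,0],"xyz":[0,0,-0.14],"fingers":1}]'
python3 -c "
from station import job
print(job.hand_in())"
```

```text
t: 25.6
eef_pos: [0.5118, -0.0745, 0.2602]
tool_rot: [0.001, 0.746, 0.666, 0.001]
contact_force: [0.1, -0.3, -0.8]
gripper_width: 0.002
grasp_force: 0.0
the job is handed in; nothing more can be done
None
```

I loaded both bottles upright into the two orange cells, pressed them down to firm floor contact, and handed the job in at about 26 s. The hand-in returned no verdict, and the networks did not find the tape roll in the last pictures, so I did not re-measure where it lies.

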